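# Hold the sugar stencil over the glazed gingerbread house

### The job

First turn the warming plate's dial to its long middle mark, so that the glaze on the gingerbread house biscuit stays tacky. Then take the house-shaped stencil out of the baking tray by its wooden grip, carry it over the rolling pin and hold it level about 1 cm above the biscuit, outline over outline with the roof points together, ready for dusting; it must never touch the biscuit. Finish while holding it there, still gripped and motionless, with the biscuit, dial setting and everything else on the table left as they are.

Things in the scene. Friction and masses are not known exactly. Their poses are not given: they have to be found in the camera images.
- dial (a joint): angle of the black dial on the warming plate, in rad: 0 at one end stop, growing clockwise seen from above, to 4.2 at the other. Seven marks, at 0, 0.7, ... 4.2; the long thick middle one, on the side towards the plate's middle, is at 2.1. It starts between 0.7 and 1.5. Light friction (0.03 N m); it stays where it is left
- dial_grip (a point): point on the dial's vertical axis at the height to grip, about 85 mm above the table; the dial is a disc with an upright bar on it, 44 mm long along this point's x axis, 14 mm thick along its y axis, reaching from 23 mm below this point to 7 mm above it; a white line on the bar's top at the -x end is the pointer. The point turns with the dial
- warmer: warming plate, fixed: a flat steel box 340 (x) by 220 (y) by 50 mm high with a black top, the dial at its -x end (125 mm from its middle, nearest the robot) and the biscuit near its middle. Origin: centre of its underside, on the table. It may stand on the left or on the right of the rolling pin, the tray on the other side
- biscuit_top (a point): middle of the top face of the baked house-shaped biscuit that lies loose on the warming plate, brown with a paler glaze, 8 mm thick, so its top is 58 mm above the table; z up. Outline: roof point 47 mm from this point along -x, straight base edge 40 mm along +x, 64 mm wide in y, with the eaves at x = -15 mm
- stencil_mid (a point): middle of the stencil's flat part, half-way through its 4 mm (underside 2 mm lower); z up. A house-shaped steel frame of four panes and a gable, the biscuit's outline plus about 4 mm: roof point towards -x, base edge 44 mm along +x, 72 mm wide; beyond that edge stands its wooden grip. About 90 g, centre of mass about 27 mm along +x. Lies flat on the tray's floor
- stencil_grip (a point): centre of the stencil's upright wooden grip, a block 12 mm thick along this point's x axis (grip it across this), 40 mm wide along y and 50 mm tall, from 30 mm below this point to 20 mm above it. It lies 60 mm along +x from point stencil_mid and 32 mm above it, and has the stencil's axes
- tray: dark baking tray lined with parchment, fixed: 340 (x) by 250 (y) mm, walls 4 mm thick and 40 mm high, floor 4 mm thick. Origin: centre of its underside. Holds the stencil and a small round cutter
- pin: wooden rolling pin lying along its x axis on a low wooden rest between the warming plate and the tray: 300 mm long with its handles, barrel 56 mm thick and 200 mm long; its top is 68 mm above the table. Origin: middle of the barrel's lowest line. Loose; leave it alone
- pin_rest: low wooden rest under the rolling pin, fixed, 200 by 70 by 24 mm high. Origin: centre of its underside
- cutter: small round steel biscuit cutter, a ring 48 mm across and 25 mm high, standing in the tray at its +x end. Origin: centre of its underside. Loose; leave it alone
- shaker: clear sugar shaker, a jar 60 mm across and 110 mm high, beyond the rolling pin. Origin: centre of its underside. Loose; leave it alone
- bowl: small steel mixing bowl, 90 mm across and 45 mm high, beyond the rolling pin. Origin: centre of its underside. Loose; leave it alone
Mind the look-alikes: they are no part of the job. Leave any green or purple look-alike of the part that bears stencil_mid alone. Of the things that look like the part that bears biscuit_top, the larger one is meant.

How it is judged (in metres and radians):
On the way, in this order (a step that is already met when the one before it is completed fails the run):
1. the dial is turned to its long middle mark while the stencil still lies in the tray (value of joint dial between 1.93 and 2.27 rad and contact force between stencil and tray above 0.05 N and distance of stencil_mid from where it was at the start of the episode below 0.05 m), for 0.2 s.
2. the stencil is lifted higher than the rolling pin (height (world z) of stencil_mid above 0.07 m and contact force between stencil and the fingers above 0.3 N and horizontal distance between stencil_mid and biscuit_top above 0.1 m), for 0.05 s.
At the end, for the whole second after the job is handed in: Dial at 2.1 within 0.17 rad. Stencil held by the fingers only, at rest, within 9 mm of the biscuit's middle seen from above, underside 4 to 18 mm above the biscuit, yaw within 0.15 rad, roof points together, level within 0.12 rad; biscuit moved under 10 mm (value of joint dial between 1.93 and 2.27 rad and horizontal distance between stencil_mid and biscuit_top below 0.009 m and z of stencil_mid in the frame of biscuit_top between 0.006 and 0.02 m and angle between the x axis of stencil_mid and the x axis of biscuit_top, either way round below 0.15 rad and x of stencil_grip in the frame of biscuit_top above 0.03 m and angle between stencil_mid's own z axis and vertical below 0.12 rad and contact force between stencil and the fingers above 0.3 N and contact force between stencil and biscuit below 0.05 N and contact force between stencil and warmer below 0.05 N and contact force between stencil and tray below 0.05 N and contact force between stencil and pin below 0.05 N and linear speed of stencil below 0.02 m/s and distance of biscuit_top from where it was at the start of the episode below 0.01 m); the arm keeps its last pose, push and grip.
It fails at once if the stencil touches the biscuit (contact force between stencil and biscuit above 0.2 N).
It fails at once if the biscuit is shifted (distance of biscuit_top from where it was at the start of the episode above 0.01 m).
It fails at once if the rolling pin is disturbed (distance of pin from where it was at the start of the episode above 0.015 m).
It fails at once if the cutter, the shaker or the bowl is disturbed (distance of any of cutter, shaker, bowl from where it was at the start of the episode above 0.02 m).
It also fails if it takes over 56 s, if anything falls off the work surface, if the arm or the gripper's body presses on something with over 40 N, if the wrist force passes 120 N, or if a joint passes its speed limit or range.

### The arm

A 6-joint arm with a two-finger parallel gripper is mounted at the origin on the work surface. World frame = base frame: x ahead of the robot, y to its left, z up, the work surface at z = 0. Lengths are in m, angles in degrees, forces in N, time in s.
With the tool pointing down it reaches from about 0.4 to 0.825 m from the base axis. Payload 7 kg.
Tool frame: the origin (TCP) lies at the very end of the fingers, on their centre line; the grasp point (between the pads) lies 19 mm behind it; z points along the fingers, y is the line along which they close (so a half turn about z gives the same grasp; the last joint's range is limited). The gripper opens to 85 mm and grips with 20 to 120 N. Pads are 22 mm wide; open, the fingers measure 114 mm over their backs; the gripper's body (76 mm by 85 mm) begins 54 mm behind the grasp point. The pads swing forward as they close: fully open they stand 13 mm farther back than shut.
Start: joints at [87.382, 20.546, 0.682, 0, -70.136, -16.507], TCP at [0.221, 0.638, 0.231] pointing down, gripper open.
Joint ranges: [-176.03, 176.03], [-82.01, 121.73], [-58.28, 71.71], [-173.87, 95.51], [-174.79, -0.11], [-173.66, 173.66]. Speed limits (degrees/s): [136.94, 136.94, 172.46, 180, 180, 180].

### API

Orientations are given as [roll, pitch, yaw] about the fixed x, y, z axes, in that order (R = Rz(yaw) Ry(pitch) Rx(roll)).
In Python, from cell import * gives the robot as it stands. The module is installed in compiled form; this text tells all that it offers.
- The arm moves only by the tool arm_command, never from a script. Its argument "series" is text: rows parted by semicolons, each of 4 numbers parted by spaces: the shift along the tool's x, y, z in cm, then the turn about the tool's z in degrees. In form: x y z twist; .... A call has 1 to 8 rows; each row is the pose to reach, as a shift and turn from the pose commanded when the call began, along the tool's axes at that moment; what a row does not reach only later rows make up. A row lasts 1/8 s, in which the tool goes at most 62.5 mm and 10.7 degrees, less where a joint would pass 70% of its speed; a pose out of reach is approached as far as the arm can. A call with a gripper value outside its range is refused whole. "claw" is the closure, from 0 (fully open) to 1 (shut), set as the call begins (left out, the last holds). The fingers move at their own pace and stop on an object; the grip force is fixed at half the most. Time passes only in rows, so rows that repeat a pose let the fingers close. It gives the time, the measured TCP pose, the force, the opening and the grip force at its end, in the units of the state.
- read_state(): the state, without advancing time (a new reading comes with each control period).
- read_camera(name): name is "scene" or "top" or "wrist"; returns a dict with "img" (384x512x3 uint8, red, green, blue), "K" (3x3 intrinsics, pixels), "k1" (the pictures are not rectified: a ray, as slopes to the right and down, at radius r is drawn at 1 + k1 r^2 times it, then the intrinsics apply), "xyz" and "orientation" of the camera in the world. Camera axes: x right, y down, z forward; pixel columns grow to the right and rows downward; lengths in m; the calibration is good to about 2 mm. A picture is of the moment at which its call begins. There is no depth.
- job_done(): hands the job in; it is judged then, once.
The state is a dict: "time": time; "q": joint angles; "joint_velocities": joint speeds; "joint_efforts": joint torques, N m; "eef_pos": TCP position; "eef_rot": TCP orientation; "force": force on the tool from outside, world axes, zero at the start; "ft_torque": the same for the moment, N m; "gripper_width": opening from 0.0 (shut) to 1.0 (fully open); "grip_force": force on a finger pad.
Only numpy, scipy, OpenCV 4.12 (cv2) and the standard library are available. Lean on these libraries where they do the work, as an engineer would, in place of code of your own. Each camera call takes 0.05 s, during which the arm holds its last target. There are 200 camera calls.

## Working session

There is one attempt and no reset: what is moved stays moved. The work goes in short steps, Python scripts to look and compute and a tool call to move; the robot and the scene stay as the last step left them, time stands still between calls to the robot, and variables do not carry over. Pictures are saved under pics/ and viewed, at most 10 in all, crops included, and the job is handed in when it is done.

Besides the shell and the picture viewer there is one more tool, called after "Emit:" by a JSON object that holds its "op" and its "data", one argument or row to a line. arm_command: Moves the arm, as the interface text tells. Its arguments: {"type":"object","properties":{"series":{"type":"string"},"claw":{"type":"number"}},"required":["series"]}

```bash
mkdir -p pics; cat > h.py <<'E'
import numpy as np, cv2
from cell import *
from scipy.spatial.transform import Rotation as R
def snap(n,f):
    c=read_camera(n); cv2.imwrite('pics/'+f,c['img'][:,:,::-1]); 
    np.savez('pics/'+f+'.npz',**{k:np.array(v) for k,v in c.items()}); return c
def load(f): return np.load('pics/'+f+'.npz')
def rot(c):
    o=np.array(c['orientation'],float)
    return o if o.shape==(3,3) else R.from_euler('xyz',o,degrees=True).as_matrix()
def ray(c,p,z):
    d=np.array([float(c['k1']),0,0,0,0])
    u=cv2.undistortPoints(np.array([[p]],float),np.array(c['K'],float),d)[0,0]
    v=rot(c)@np.array([u[0],u[1],1]); o=np.array(c['xyz'],float)
    return o+v*(z-o[2])/v[2]
def proj(c,P):
    M=rot(c).T; q=cv2.projectPoints(np.array(P,float).reshape(-1,3),cv2.Rodrigues(M)[0],-M@np.array(c['xyz'],float),np.array(c['K'],float),np.array([float(c['k1']),0,0,0,0]))[0]
    return q[:,0]
E
python3 - <<'E'
from h import *
for n in ('top','scene'):
    c=snap(n,n+'1.png'); print(n,c['K'],c['k1'],c['xyz'],c['orientation'])
print(read_state())
E
```

```text
top [[433.76748527   0.         259.69116464]
 [  0.         433.76748527 188.74235438]
 [  0.           0.           1.        ]] -0.030369960610649876 [0.39339292 0.02196079 1.2873255 ] [-173.93528787   -0.53991236  -90.03835147]
scene [[361.10825153   0.         256.66447707]
 [  0.         361.10825153 188.38190313]
 [  0.           0.           1.        ]] -0.007057787402787105 [1.09516836 0.45108416 0.67162282] [-1.29621804e+02 -1.12060766e-01  1.25712283e+02]
{'time': 0.1, 'q': array([ 8.73828573e+01,  2.05854351e+01,  6.37858988e-01, -1.66385664e-02,
       -7.01360990e+01, -1.65063320e+01]), 'joint_velocities': array([-0.19539601, -0.16735023,  0.09317398,  0.06161166,  0.03152834,
        0.1096433 ]), 'joint_efforts': array([-1.92783991e-03, -5.84767199e+01,  2.94110477e+01,  6.95458889e+00,
       -3.13430115e-03,  9.59129011e-06]), 'eef_pos': array([0.22102977, 0.63731913, 0.23047339]), 'eef_rot': array([ 1.79915329e+02, -8.77831021e-03, -1.91291332e+01]), 'force': array([-0.01040435,  0.65300772,  0.03202126]), 'ft_torque': array([-0.01680811,  0.01805561, -0.05963426]), 'grip_force': 0.0, 'gripper_width': 0.9995025844773271}
```

View pics/top1.png

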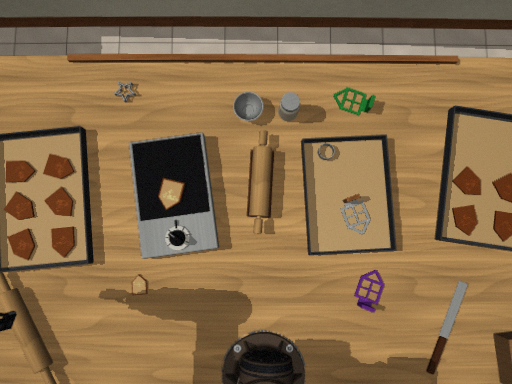

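View pics/scene1.png

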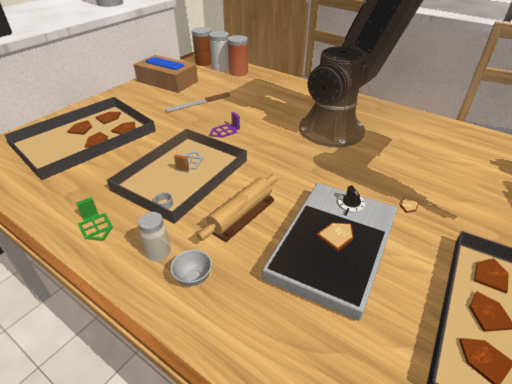

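The top view shows the warming plate on the left (dial at 177,236; biscuit at 171,192). The tray is on the right, with the steel stencil at (356,216), its grip at (355,199) and the cutter at (328,152).
- **Stencil look-alikes:** green (352,101) and purple (370,290). I choose the steel one at (356,216).
- **Biscuit look-alikes:** the small one at (139,285) and the tray biscuits. I choose the larger one, on the plate at (171,192).

Next, one close crop to check both choices.

```bash
python3 - <<'E'
from h import *
i=cv2.imread('pics/top1.png')
a=cv2.resize(i[150:260,130:220],None,fx=4.4,fy=4.4,interpolation=cv2.INTER_CUBIC)
b=cv2.resize(i[150:260,310:400],None,fx=4.4,fy=4.4,interpolation=cv2.INTER_CUBIC)
cv2.imwrite('pics/crop1.png',np.hstack([a,b]))
E
```

```text
(no output)
```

View pics/crop1.png

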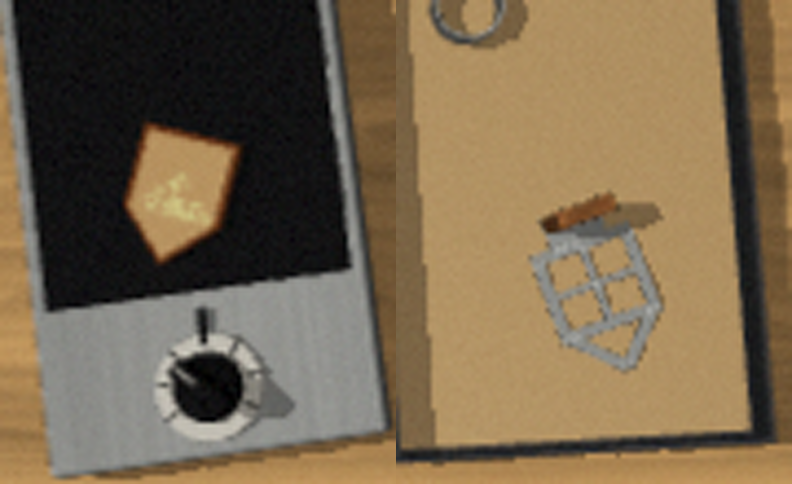

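The crop confirms both: the steel frame with its roof towards the robot, and the glazed house biscuit. The dial pointer is up and to the left, about 55° short of the long mark.

```bash
python3 - <<'E'
from h import *
c=load('top1.png')
L=lambda x,y:(130+x/4.4-.4,150+y/4.4-.4); Q=lambda x,y:(310+(x-396)/4.4-.4,150+y/4.4-.4)
def fit(model,pts):
    m=np.array(model);p=np.array(pts)[:,:2];mc=m-m.mean(0);pc=p-p.mean(0)
    a=np.arctan2((mc[:,0]*pc[:,1]-mc[:,1]*pc[:,0]).sum(),(mc*pc).sum())
    r=np.array([[np.cos(a),-np.sin(a)],[np.sin(a),np.cos(a)]]);t=p.mean(0)-r@m.mean(0)
    print('xy',t.round(4),'yaw',np.degrees(a).round(1),'res',np.abs(m@r.T+t-p).max().round(4)); return t,r
b=[ray(c,L(*p),.058) for p in [(148,125),(240,147),(220,232),(127,202),(160,264)]]
fit([[.04,.032],[.04,-.032],[-.015,-.032],[-.015,.032],[-.047,0]],b)
s=[ray(c,Q(*p),.008) for p in [(533,258),(630,232),(661,305),(567,344),(628,370)]]
t,r=fit([[.044,.036],[.044,-.036],[-.017,-.036],[-.017,.036],[-.052,0]],s)
print('grip',t+r@[.06,0], 'wood top seen', ray(c,Q(545,222),.058),ray(c,Q(612,200),.058))
print('dial',ray(c,L(208,385),.085),'pointer',ray(c,L(176,366),.092),'mark',ray(c,L(205,325),.052),'disc',ray(c,L(210,386),.055))
e1,e2=ray(c,L(55,474),.05),ray(c,L(388,428),.05);d=e1-e2
print('warmer yaw',np.degrees(np.arctan2(-d[0],d[1])),e1,e2)
E
```

```text
xy [0.5093 0.2648] yaw -14.4 res 0.0019
xy [ 0.4416 -0.2774] yaw 19.3 res 0.0061
grip [ 0.49821572 -0.25760566] wood top seen [ 0.49165165 -0.22851521  0.058     ] [ 0.50596407 -0.27250023  0.058     ]
dial [0.3871294  0.23873044 0.085     ] pointer [0.39892442 0.2576275  0.092     ] mark [0.42545026 0.24732362 0.052     ] disc [0.38633581 0.24284401 0.055     ]
warmer yaw 7.847718846313717 [0.33007039 0.34226115 0.05      ] [0.35948435 0.12885602 0.05      ]
```

```bash
cat >> h.py <<'E'
def go(x,y,z,yaw):
    s=read_state(); M=R.from_euler('xyz',s['eef_rot'],degrees=True).as_matrix()
    d=M.T@(np.array([x,y,z])-s['eef_pos']); t=-(yaw-s['eef_rot'][2]); t=(t+180)%360-180
    print('shift cm',(d*100).round(2),'twist',round(t,1),'pose',s['eef_pos'].round(4),s['eef_rot'].round(2),'t',s['time'])
E
python3 -c "
from h import *
go(.387,.241,.2,56)"
```

```text
shift cm [28.67 32.    3.1 ] twist -75.1 pose [0.221  0.6373 0.2305] [ 1.7992e+02 -1.0000e-02 -1.9130e+01] t 0.1
```

Emit:
{"op": "arm_command", "data": {
  "series": "3.6 4 0.4 -9.4; 7.2 8 0.8 -18.8; 10.8 12 1.2 -28.2; 14.4 16 1.6 -37.5; 18 20 2 -47; 21.5 24 2.4 -56.3; 25.1 28 2.8 -65.7; 28.7 32 3.1 -75",
  "claw": 0
}}

```text
time: 1.1
eef_pos: [0.3877, 0.2396, 0.2001]
eef_rot: [-180.0, -0.0, 56.2]
force: [0.8, 0.5, -0.8]
gripper_width: 1.004
grip_force: 0.0
```

Emit:
{"op": "arm_command", "data": {
  "series": "0 0 0 0; 0 0 0 0"
}}

```text
time: 1.35
eef_pos: [0.3876, 0.2412, 0.2004]
eef_rot: [-180.0, -0.0, 55.7]
force: [-0.4, 0.3, -0.5]
gripper_width: 1.002
grip_force: 0.0
```

```bash
python3 -c "
from h import *
c=snap('wrist','w1.png'); print(c['xyz'],c['orientation'],c['k1']); go(.387,.241,.2,56)
print(proj(c,[[.387,.241,.085],[.509,.265,.058]]))"
```

```text
[0.42472792 0.29455232 0.34228633] [ 1.65068834e+02  2.95161114e-02 -3.42792136e+01] -0.028437914875800534
shift cm [-0.09  0.    0.03] twist -0.2 pose [0.3875 0.2418 0.2003] [-1.80e+02 -1.00e-02  5.58e+01] t 1.4
[[256.30911147 191.04315422]
 [356.78031391  84.67872826]]
```

View pics/w1.png

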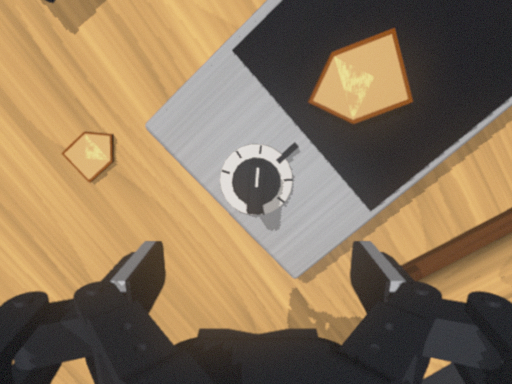

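The wrist view shows the dial ring centred near (257,180) and the white pointer running from (257,187) up to (257,168). The long mark is at about (289,153). The biscuit's corners are at roof (310,101), eaves (331,54) and (353,123), and base (395,29) and (411,101).

```bash
cat >> h.py <<'E'
def fit(model,pts):
    m=np.array(model);p=np.array(pts)[:,:2];mc=m-m.mean(0);pc=p-p.mean(0)
    a=np.arctan2((mc[:,0]*pc[:,1]-mc[:,1]*pc[:,0]).sum(),(mc*pc).sum())
    r=np.array([[np.cos(a),-np.sin(a)],[np.sin(a),np.cos(a)]]);t=p.mean(0)-r@m.mean(0)
    print('xy',t.round(4),'yaw',np.degrees(a).round(1),'res',np.abs(m@r.T+t-p).max().round(4)); return t,r
BIS=[[.04,.032],[.04,-.032],[-.015,-.032],[-.015,.032],[-.047,0]]
STE=[[.044,.036],[.044,-.036],[-.017,-.036],[-.017,.036],[-.052,0]]
E
python3 - <<'E'
from h import *
c=load('w1.png')
fit(BIS,[ray(c,p,.058) for p in [(395,29),(411.5,101),(353,123),(331,54),(310,101)]])
p1,p2=ray(c,(257,168),.092),ray(c,(256.5,187),.092)
print('ptr',p1,p2,'len',np.linalg.norm(p1-p2),np.degrees(np.arctan2(*(p1-p2)[[1,0]])))
for z in (.05,.054,.06):print('ring',ray(c,(257,180),z), ray(c,(257,144.5),z),ray(c,(257,215),z))
m1,m2=ray(c,(297,147),.052),ray(c,(279,161),.052);d=m1-m2;print('mark',np.degrees(np.arctan2(d[1],d[0])))
# warmer edge
a,b=ray(c,(149,126),.05),ray(c,(297,277),.05);d=a-b;print('edge',np.degrees(np.arctan2(-d[0],d[1])),a,b)
w=np.degrees(np.arctan2(-d[0],d[1]));mid=(a+b)/2; print('dial from edge',mid+.045*np.array([np.cos(np.radians(w)),np.sin(np.radians(w)),0]))
E
```

```text
xy [0.5118 0.2652] yaw -13.7 res 0.0019
ptr [0.39940582 0.25812396 0.092     ] [0.3901026  0.24521737 0.092     ] len 0.015910065742750407 54.21551339107728
ring [0.3885854  0.24237628 0.05      ] [0.40766124 0.27034563 0.05      ] [0.3686393  0.21313135 0.05      ]
ring [0.38908002 0.24309032 0.054     ] [0.4078948 0.2706769 0.054    ] [0.36940689 0.21424562 0.054     ]
ring [0.38982195 0.24416138 0.06      ] [0.40824514 0.27117381 0.06      ] [0.37055826 0.21591701 0.06      ]
mark 4.181760313236383
edge 8.137624573431742 [0.33498181 0.34060455 0.05      ] [0.36468309 0.13289041 0.05      ]
dial from edge [0.39437934 0.24311729 0.05      ]
```

```bash
python3 -c "
from h import *
go(.3885,.2425,.068,55)"
```

```text
shift cm [ 0.12  0.04 13.23] twist 0.8 pose [0.3875 0.2418 0.2003] [-1.80e+02 -1.00e-02  5.58e+01] t 1.4
```

Emit:
{"op": "arm_command", "data": {
  "series": "0.1 0 4 1; 0.1 0 8 1; 0.1 0 11 1; 0.1 0 13.2 1; 0.1 0 13.2 1; 0.1 0 13.2 1"
}}

```text
time: 2.15
eef_pos: [0.3882, 0.2432, 0.069]
eef_rot: [180.0, -0.0, 54.9]
force: [-0.3, 0.9, 0.7]
gripper_width: 1.001
grip_force: 0.0
```

Emit:
{"op": "arm_command", "data": {
  "series": "0 0 0 0; 0 0 0 0; 0 0 0 0; 0 0 0 0; 0 0 0 0; 0 0 0 0",
  "claw": 1
}}

```text
time: 2.9
eef_pos: [0.3873, 0.2426, 0.0687]
eef_rot: [-179.9, -0.0, 54.9]
force: [-10.6, 3.4, 9.4]
gripper_width: 0.145
grip_force: 58.7
```

Emit:
{"op": "arm_command", "data": {
  "series": "0 0 0 8; 0 0 0 16; 0 0 0 24; 0 0 0 32; 0 0 0 40; 0 0 0 47; 0 0 0 47; 0 0 0 47"
}}

```text
time: 3.9
eef_pos: [0.3868, 0.2431, 0.0687]
eef_rot: [-179.9, 0.1, 7.8]
force: [-14.1, 5.8, 10.2]
gripper_width: 0.152
grip_force: 58.9
```

Emit:
{"op": "arm_command", "data": {
  "series": "0 0 0 0; 0 0 0 0; 0 0 0 0; 0 0 0 0",
  "claw": 0
}}

```text
time: 4.4
eef_pos: [0.3881, 0.242, 0.0682]
eef_rot: [180.0, 0.0, 7.9]
force: [-0.9, -0.4, -0.2]
gripper_width: 0.979
grip_force: 0.0
```

Emit:
{"op": "arm_command", "data": {
  "series": "0 0 -4 0; 0 0 -8 0; 0 0 -13 0; 0 0 -13 0; 0 0 -13 0"
}}

```text
time: 5.03
eef_pos: [0.3878, 0.2419, 0.198]
eef_rot: [-180.0, 0.0, 7.9]
force: [0.3, 0.4, -0.4]
gripper_width: 0.997
grip_force: 0.0
```

```bash
python3 -c "
from h import *
c=snap('wrist','w2.png'); go(.498,-.2576,.2,-71)
i=c['img'][60:310,140:440,::-1]; cv2.imwrite('pics/w2c.png',cv2.resize(i,None,fx=2,fy=2,interpolation=cv2.INTER_CUBIC))"
```

```text
shift cm [ 4.12 50.96 -0.22] twist 78.9 pose [0.3876 0.2416 0.1974] [1.7995e+02 7.0000e-02 7.8600e+00] t 5.075
```

View pics/w2c.png

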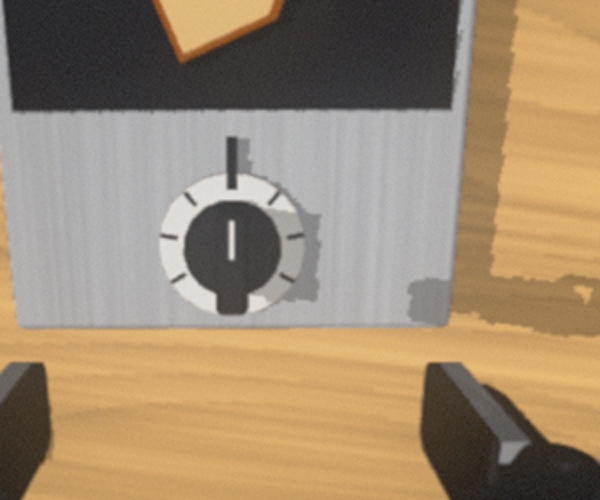

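The pointer at (232,240) in the crop now lines up with the long mark at (232,165), so the dial is set. On to the stencil.

Emit:
{"op": "arm_command", "data": {
  "series": "0.4 5.1 -0.2 8; 0.8 10.2 -0.2 16; 1.2 15.3 -0.2 24; 1.6 20.4 -0.2 32; 2.1 25.5 -0.2 40; 2.5 30.6 -0.2 48; 2.9 35.7 -0.2 56; 3.3 40.8 -0.2 64"
}}

```text
time: 6.08
eef_pos: [0.4761, -0.1592, 0.1988]
eef_rot: [179.9, 0.1, -56.4]
force: [1.2, 0.8, -0.2]
gripper_width: 0.998
grip_force: 0.0
```

```bash
python3 -c "
from h import *
go(.498,-.2576,.2,-71)"
```

```text
shift cm [ 9.41  3.62 -0.12] twist 14.6 pose [ 0.4761 -0.1592  0.1988] [ 1.7988e+02  8.0000e-02 -5.6400e+01] t 6.075
```

Emit:
{"op": "arm_command", "data": {
  "series": "4.7 1.8 0 7; 9.4 3.6 0 14.5; 9.4 3.6 0 14.5; 9.4 3.6 0 14.5; 9.4 3.6 0 14.5"
}}

```text
time: 6.7
eef_pos: [0.4988, -0.2547, 0.1998]
eef_rot: [180.0, 0.0, -70.5]
force: [-0.9, 0.4, -1.2]
gripper_width: 1.004
grip_force: 0.0
```

```bash
python3 -c "
from h import *
c=snap('wrist','w3.png'); go(.498,-.2576,.2,-71)
print(proj(c,[[.498,-.2576,.058],[.4416,-.2774,.008]]))"
```

```text
shift cm [0.25 0.19 0.01] twist 0.5 pose [ 0.499  -0.2546  0.2001] [ 1.7998e+02  1.0000e-02 -7.0520e+01] t 6.75
[[259.32439578 181.39055699]
 [313.86474357 171.42901644]]
```

View pics/w3.png

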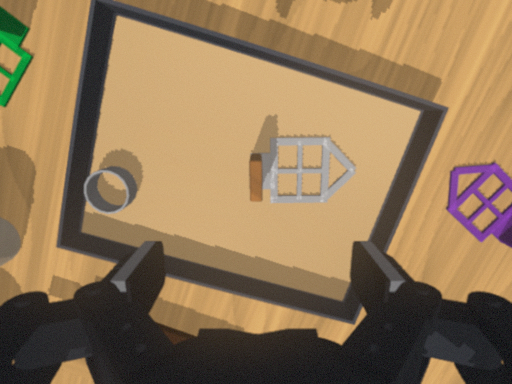

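The wrist view shows the stencil with base corners (271,137) and (271,204), eaves (329,136) and (327,203), and roof (355,169). The wooden grip's top is around (256,165). The cutter is well clear at (110,190).

```bash
python3 - <<'E'
from h import *
c=load('w3.png')
t,r=fit(STE,[ray(c,p,.008) for p in [(271,204),(271,137),(329,136),(327,203),(355,169)]])
print('grip',t+r@[.06,0])
g=t+r@[.06,0]; x=r@[1,0];y=r@[0,1]
for z in (.058,.008): print(z,proj(c,[[*(g+a*.006*x+b*.02*y),z] for a in(1,-1) for b in(1,-1)]).round(0).tolist())
go(g[0],g[1],.023,np.degrees(np.arctan2(r[1,0],r[0,0]))-90)
E
```

```text
xy [ 0.4449 -0.2773] yaw 20.8 res 0.0039
grip [ 0.50101893 -0.25598267]
0.058 [[250.0, 203.0], [249.0, 161.0], [263.0, 202.0], [262.0, 161.0]]
0.008 [[251.0, 190.0], [250.0, 154.0], [262.0, 189.0], [261.0, 153.0]]
shift cm [ 0.2  -0.15 17.71] twist -1.3 pose [ 0.499  -0.2546  0.2001] [ 1.7998e+02  1.0000e-02 -7.0520e+01] t 6.75
```

Emit:
{"op": "arm_command", "data": {
  "series": "0.2 -0.1 5 -1; 0.2 -0.1 10 -1; 0.2 -0.1 14 -1; 0.2 -0.1 16.5 -1; 0.2 -0.1 17.7 -1; 0.2 -0.1 17.7 -1; 0.2 -0.1 17.7 -1"
}}

```text
time: 7.62
eef_pos: [0.5017, -0.2571, 0.0245]
eef_rot: [-179.9, -0.1, -69.6]
force: [0.5, -0.3, -0.2]
gripper_width: 1.0
grip_force: 0.0
```

Emit:
{"op": "arm_command", "data": {
  "series": "0 0 0 0; 0 0 0 0; 0 0 0 0; 0 0 0 0; 0 0 0 0; 0 0 0 0; 0 0 0 0",
  "claw": 1
}}

```text
time: 8.5
eef_pos: [0.5009, -0.2572, 0.0235]
eef_rot: [-180.0, -0.0, -69.6]
force: [-0.5, -0.4, 4.7]
gripper_width: 0.13
grip_force: 59.1
```

Emit:
{"op": "arm_command", "data": {
  "series": "0 0 -1 0; 0 0 -3 0; 0 0 -6 0; 0 0 -10 0; 0 0 -14 0; 0 0 -17 0; 0 0 -17 0; 0 0 -17 0"
}}

```text
time: 9.5
eef_pos: [0.5001, -0.2568, 0.1928]
eef_rot: [180.0, 0.1, -69.6]
force: [0.0, -0.0, -1.5]
gripper_width: 0.133
grip_force: 58.5
```

```bash
python3 -c "
from h import *
c=snap('wrist','w4.png'); go(.5683,.251,.19,-103.8)"
```

```text
shift cm [-45.23 -24.08   0.26] twist 34.2 pose [ 0.4999 -0.2568  0.1923] [ 1.7993e+02  7.0000e-02 -6.9640e+01] t 9.55
```

View pics/w4.png

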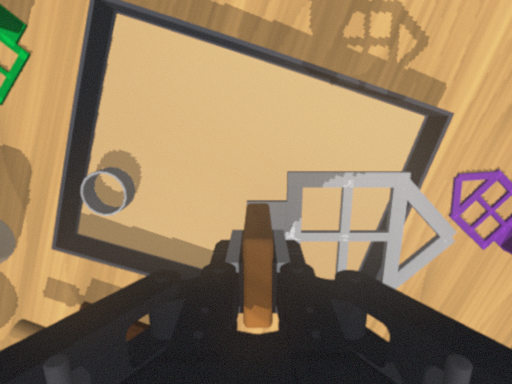

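The stencil is held. Its visible corners are roof (454,237), -y eave (410,173) and -y base corner (288,172). I'll check its pose in the tool.

```bash
python3 - <<'E'
from h import *
c=load('w4.png'); s=read_state(); T=s['eef_pos']
z=T[2]-.0175+.002
t,r=fit([STE[i] for i in (1,2,4)],[ray(c,p,z) for p in [(288,172),(410,173),(454,237)]])
yaw=s['eef_rot'][2]+90; a=np.radians(yaw); A=np.array([[np.cos(a),-np.sin(a)],[np.sin(a),np.cos(a)]])
print('mid in (tool+90) frame',A.T@(t-T[:2]),'yaw tool+90',yaw)
t0=T[:2]+A@[-.06,0]
print(proj(c,[[*(t0+A@STE[i]),z] for i in (1,2,4)]).round(1))
E
```

```text
xy [ 0.4448 -0.2769] yaw 19.0 res 0.0026
mid in (tool+90) frame [-0.05869663  0.00035661] yaw tool+90 20.358886998529172
[[289.  171.5]
 [406.5 171.6]
 [460.7 235.9]]
```

Emit:
{"op": "arm_command", "data": {
  "series": "-3 -1.6 0 2; -8 -4.2 0 6; -13 -6.9 0 10; -18 -9.6 0 14; -23 -12.2 0 18; -28 -14.9 0 22; -33 -17.6 0 26; -37 -19.7 0 30"
}}

```text
time: 10.55
eef_pos: [0.556, 0.1603, 0.1919]
eef_rot: [179.9, -0.1, -99.7]
force: [0.4, -1.2, -2.0]
gripper_width: 0.132
grip_force: 58.5
```

```bash
python3 -c "
from h import *
go(.569,.2506,.15,-103.7)"
```

```text
shift cm [-9.13  0.24  4.18] twist 4.0 pose [0.556  0.1603 0.1919] [ 1.799e+02 -9.000e-02 -9.971e+01] t 10.55
```

Emit:
{"op": "arm_command", "data": {
  "series": "-3 0.1 0 2; -6 0.2 0.5 3; -9.1 0.2 2 4; -9.1 0.2 3.5 4; -9.1 0.2 4.2 4; -9.1 0.2 4.2 4; -9.1 0.2 4.2 4"
}}

```text
time: 11.42
eef_pos: [0.5702, 0.2479, 0.1519]
eef_rot: [-180.0, 0.0, -103.7]
force: [-0.0, -0.3, -1.2]
gripper_width: 0.13
grip_force: 58.5
```

```bash
python3 -c "
from h import *
c=snap('wrist','w5.png'); go(.569,.2506,.0885,-103.7)"
```

```text
shift cm [-0.22  0.18  6.36] twist 0.0 pose [0.5702 0.248  0.1521] [-1.7996e+02  5.0000e-02 -1.0366e+02] t 11.475
```

View pics/w5.png

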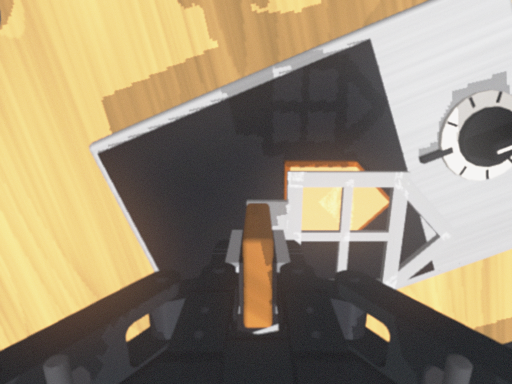

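The biscuit shows through the frame: -y base corner (286,163), -y eave (359,163), roof (390,200). The stencil's edges run parallel to it.

```bash
python3 - <<'E'
from h import *
c=load('w5.png'); s=read_state()
t,r=fit([BIS[i] for i in (1,2,4)],[ray(c,p,.058) for p in [(286,163),(359,163),(390.5,200)]])
st,_=fit([STE[i] for i in (1,2,4)],[ray(c,p,s['eef_pos'][2]-.0155) for p in [(288,172),(408,173),(452,237)]])
a=np.radians(-13.7);T=np.array([.5115,.265])
print(proj(c,[[*(T+np.array([[np.cos(a),-np.sin(a)],[np.sin(a),np.cos(a)]])@BIS[i]),.058] for i in (1,2,4)]).round(1))
print('stencil-bis',st-t); g=t+.0593*np.array([np.cos(a),np.sin(a)]); print('grip target',g)
E
```

```text
xy [0.5121 0.2658] yaw -13.4 res 0.0022
xy [0.5144 0.2618] yaw -15.1 res 0.0025
[[285.6 160.6]
 [357.5 160.8]
 [394.2 201. ]]
stencil-bis [ 0.00232999 -0.00402965]
grip target [0.56969522 0.25179247]
```

Emit:
{"op": "arm_command", "data": {
  "series": "-0.3 0.1 0.5 -0.5; -0.3 0.1 2 -0.5; -0.3 0.1 3.5 -0.5; -0.3 0.1 4.7 -0.5; -0.3 0.1 5.5 -0.5; -0.3 0.1 6 -0.5; -0.3 0.1 6.3 -0.5; -0.3 0.1 6.3 -0.5"
}}

```text
time: 12.48
eef_pos: [0.5696, 0.2515, 0.0884]
eef_rot: [-180.0, 0.0, -103.1]
force: [0.2, -0.5, -0.9]
gripper_width: 0.136
grip_force: 58.5
```

Emit:
{"op": "arm_command", "data": {
  "series": "0 0 0 0; 0 0 0 0; 0 0 0 0; 0 0 0 0"
}}

```text
time: 12.98
eef_pos: [0.5696, 0.2516, 0.0884]
eef_rot: [-180.0, 0.0, -103.1]
force: [-0.1, -0.2, -1.5]
gripper_width: 0.133
grip_force: 58.5
```

```bash
python3 -c "
from h import *
c=snap('wrist','w6.png'); go(.5695,.2512,.0885,-103.2); d=snap('scene','s6.png')
a=cv2.resize(c['img'][90:320,200:500,::-1],(400,307),interpolation=3); b=cv2.resize(d['img'][170:290,280:436,::-1],(400,307),interpolation=3)
cv2.imwrite('pics/f6.png',np.hstack([a,b]))"
```

```text
shift cm [ 0.04  0.   -0.01] twist 0.1 pose [0.5696 0.2515 0.0884] [-1.8000e+02  1.0000e-02 -1.0312e+02] t 13.025
```

View pics/f6.png

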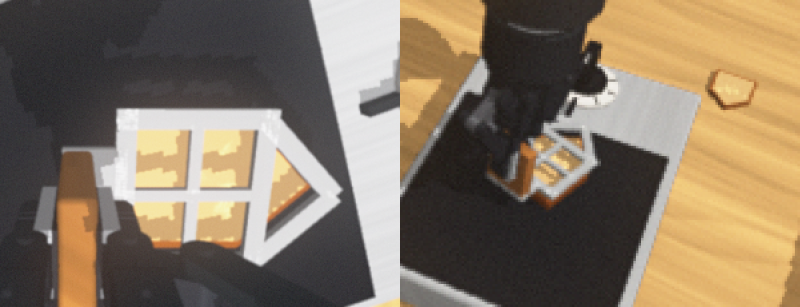

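```bash
python3 - <<'E'
from h import *
c=load('w6.png')
def P(T,yaw,pts,z):
    a=np.radians(yaw);A=np.array([[np.cos(a),-np.sin(a)],[np.sin(a),np.cos(a)]])
    return ((proj(c,[[*(np.array(T)+A@p),z] for p in pts])-[200,90])/.75).round(0).tolist()
print('bis top',P((.512,.2655),-13.5,BIS,.058)); print('bis bottom',P((.512,.2655),-13.5,BIS,.05))
s=(.5696-.0593*np.cos(np.radians(13.5)),.2515+.0593*np.sin(np.radians(13.5)));print(s)
print('sten',P(s,-13.5,STE,.073))
E
```

```text
bis top [[119.0, 247.0], [124.0, 112.0], [253.0, 112.0], [237.0, 248.0], [315.0, 183.0]]
bis bottom [[117.0, 239.0], [122.0, 108.0], [245.0, 109.0], [230.0, 239.0], [306.0, 177.0]]
(np.float64(0.5119384637204177), np.float64(0.2653433100766552))
sten [[113.0, 273.0], [118.0, 108.0], [275.0, 110.0], [253.0, 273.0], [347.0, 196.0]]
```

The biscuit's and stencil's predicted outlines match the picture to within about 2–4 mm. The gap is about 11 mm and the dial is still on its mark, so I'm handing in.

```bash
python3 -c "
from cell import *
print(job_done())"
```

```text
the job is handed in; nothing more can be done
None
```

I turned the dial to its long middle mark and left the stencil gripped, level and still about 11 mm above the biscuit, outlines aligned to within about 2–4 mm by the camera. I handed the job in at about 13 s; it gave no verdict.

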